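# Null the check-weigh balance with its spring trim lever

### The arm

A 6-joint arm with a two-finger parallel gripper is mounted at the origin on the work surface. World frame = base frame: x ahead of the robot, y to its left, z up, the work surface at z = 0. Lengths are in m, angles in rad, forces in N, time in s.
With the tool pointing down it reaches from about 0.4 to 0.825 m from the base axis. Payload 7 kg.
Tool frame: the origin (TCP) lies at the very end of the fingers, on their centre line; the grasp point (between the pads) lies 19 mm behind it (arm.grasp_offset is the distance from the TCP to the grasp point, in m); z points along the fingers, y is the line along which they close (so a half turn about z gives the same grasp; the last joint's range is limited). The gripper opens to 88 mm and grips with 3 to 60 N. Pads are 19 mm wide; open, the fingers measure 130 mm over their backs; the gripper's body (78 mm by 193 mm) begins 47 mm behind the grasp point.
Start: joints at [1.426, 0.359, 0.012, 0, -1.224, -0.288], TCP at [0.283, 0.613, 0.227] pointing down, gripper open.
Joint ranges: [-3.07, 3.07], [-1.43, 2.12], [-1.02, 1.25], [-3.03, 1.67], [-3.05, -0], [-3.03, 3.03]. Speed limits (rad/s): [2.39, 2.39, 3.01, 3.14, 3.14, 3.14].

### API

Orientations are given as [roll, pitch, yaw] about the fixed x, y, z axes, in that order (R = Rz(yaw) Ry(pitch) Rx(roll)).
In Python, from station import get_state, cams, arm, nets gives the robot as it stands.
- The arm moves only by the shell command python3 -m creep 'ROWS' [FORCE]. ROWS is a JSON object of lists of equal length, an entry for each row: "translation": the shift along the world's x, y, z in mm, a list of three; "spin": the turn about the world's z in rad; "gripper": the opening, from 0 (shut) to 1 (fully open). In form: {"translation": [[dx, dy, dz], ...], "spin": [spin, ...], "gripper": [gripper, ...]}. A call has 1 to 8 rows; each row shifts and turns the commanded pose from where the row before left it; what a row does not reach is not made up. A row lasts 1/10 s, in which the tool goes at most 50 mm and 8.59 degrees, less where a joint would pass 70% of its speed; a pose out of reach is approached as far as the arm can. A call is refused whole if a number of a shift passes 50 or a number of a turn 0.15, either way. A call with a gripper value outside its range is refused whole. The fingers move at their own pace and stop on an object; FORCE is the grip in N (left out, the last holds). Time passes only in rows, so rows that do not move let the fingers close. It gives the time, the measured TCP pose, the force, the opening and the grip force at its end, in the units of the state.
- get_state(): the state, without advancing time (a new reading comes with each control period).
- cams.grab_frame(name): name is "scene" or "top" or "wrist"; returns a dict with "img" (384x512x3 uint8, red, green, blue), "mtx" (3x3 intrinsics, pixels), "D" ([k1, k2, p1, p2, k3] as OpenCV has them; the pictures are not rectified), "R" (3x3) and "t" (3): a world point X has camera coordinates R X + t. Camera axes: x right, y down, z forward; pixel columns grow to the right and rows downward; lengths in m; the calibration is good to about 2 mm. A picture is of the moment at which its call begins. There is no depth.
- arm.job_done(): hands the job in; it is judged then, once.
Trained networks look in the newest picture that a camera, given by its name, has taken for a name from the list of things; names that differ only in an ending like _2 or _b are one class to them, and where a whole thing is asked for, a point or a joint stands for the part that bears it (a point fixed in the world has none). Each returns a list of dicts, best first, with "confidence" (0 to 1); they miss things now and then, are a little off and sometimes report something else, mostly with a low value. They report only what shows in the picture. A call takes as long as a camera call.
- nets.search_frame(camera, label): "centre" ([x, y, z] in m, in world coordinates, good to about 4 mm: the middle of the surface that is visible of it).
- nets.pinpoint(camera, label): "centre" ([x, y, z] in m, in world coordinates, good to about 4 mm: a listed point, or the origin of a listed thing).
The state is a dict: "t": time; "q": joint angles; "qd": joint speeds; "joint_efforts": joint torques, N m; "eef_pos": TCP position; "ee_rot": TCP orientation; "force": force on the tool from outside, world axes, zero at the start; "moment": the same for the moment, N m; "width": finger opening in m; "gripper_force": force on a finger pad.
Only numpy, scipy, OpenCV 4.12 (cv2) and the standard library are available. Lean on these libraries where they do the work, as an engineer would, in place of code of your own. Each camera call takes 0.05 s, during which the arm holds its last target. There are 200 camera calls.

### The job

Check-weigh the tub of tostadas on the bench balance: take the black knob of the sprung trim lever and work it sideways so that the beam comes up off its stop and the red pointer stands in the green band at the middle of the dial, and keep it there for at least 7 seconds while the top-heavy beam tries to swing away. Work through the lever only: do not touch the beam, pans, tub, weights or brass bob, do not let the beam bang over, and leave the other things on the table alone. Finish while still holding the knob, with the pointer steady in the green.

Things in the scene. Friction and masses are not known exactly. Their poses are not given: they have to be found in the camera images.
- scale: grey stand of the bench balance, bolted down, foot 180 (its x) x 340 (its y) x 18 mm. Origin on the table under the pivot; the pivot axis runs along its own x, 125 mm above the table. Its place and yaw differ from start to start. The dial on its +x side is a fan plate with a green band reaching 0.1 rad either side of upright, and red ends
- beam (a joint): tilt (rad) of the balance beam; 0 = level, pointer upright in mid green; positive = the tub's end (stand's +y) rises, pointer leans to the stand's -y. Stops at -0.22 and 0.22; starts resting on -0.22. Beam with loads: 0.10 kg m2 about the pivot, top-heavy: gravity tips it away from level with 0.53 N m per rad (hidden bob mass: 0.44 to 0.62), damping 0.015 N m s/rad, no dry friction
- lever (a joint): angle (rad) of the trim lever relative to the beam, same sense (positive = knob to the stand's -y), range -1.3 to 1.3, 0 = spring relaxed. It turns about the beam's pivot axis, tied to the beam only by a torsion spring: it pushes the beam with 0.35 N m/rad x this value (damping 0.012 N m s/rad). Lever held still, the beam still runs away from balance (time constant 0.6 to 1.1 s)
- lever_knob (a point): centre of the lever's knob: black round bar with a yellow ring, 28 mm diameter, 46 mm long, parallel to the pivot axis, on an 8 mm rod. It moves on a 150 mm radius about the pivot axis, 34 mm to the -x side of the stand's origin, 275 mm above the table when upright; nothing beside or above it: pinch it from above across the stand's y. Lever angle from upright = beam + lever
- pointer_tip (a point): tip of the red pointer fixed to the beam, 165 mm above the pivot axis when upright, 100 mm on the stand's +x side of its origin
- beam_arms: aluminium twin-bar beam, 400 mm long along the stand's y, with a steel pan 136 mm across at each end (200 mm from the pivot) and the red pointer; origin on the pivot axis
- pack: tub of tostadas with clear lid, 122 mm diameter, 46 mm high, clipped on the +y pan, nominally 0.8 kg but up to 4 per cent over or under; origin at the centre of its underside
- weights: three brass reference weights fixed on the -y pan, 0.8 kg together, up to 50 mm high; origin on the pan's top at its centre
- bob: brass disc 54 mm in diameter, 30 mm thick, round the pointer 105 mm above the pivot, nominally 0.6 kg (up to 15 per cent more or less); origin at the disc's height, above the stand's origin when level
- stack_a: loose stack of tostadas on a white disc, 124 mm diameter, 34 mm high; origin under its centre; leave alone
- stack_b: loose stack of tostadas on a white disc, 124 mm diameter, 22 mm high; origin under its centre; leave alone
- sanitiser: loose upright bottle with blue cap, 64 mm diameter, 170 mm high; origin under its centre; leave alone
- spatula: loose spatula lying on the table; leave alone
- tag_tray: loose open white tray 120 x 160 x 50 mm; origin under its centre; leave alone
- pouch_box: loose cardboard box 100 x 160 x 70 mm; origin under its centre; leave alone
- mug: loose white mug 80 mm across, 90 mm high; origin under its centre; leave alone

How it is judged:
On the way:
1. the pointer stays in the green band (beam within 0.1 rad of level) for 6 s without a break (value of joint beam between -0.105 and 0.105 rad), for 6 s.
At the end, for the whole second after the job is handed in: the fingers still hold the trim lever (over 0.2 N) and the beam is within 0.12 rad of level, turning slower than 0.25 rad/s (value of joint beam between -0.12 and 0.12 rad and velocity of joint beam between -0.25 and 0.25 rad/s and contact force between the fingers and lever above 0.2 N); the arm keeps its last pose, push and grip.
It fails at once if the beam bangs over (faster than 0.9 rad/s) (velocity of joint beam above 0.9 rad/s or velocity of joint beam below -0.9 rad/s).
It fails at once if the robot touches the beam, pans, pointer, tub, weights or bob (contact force between any of the arm, the fingers and beam_arms above 0.5 N or contact force between any of the arm, the fingers and pack above 0.5 N or contact force between any of the arm, the fingers and weights above 0.5 N or contact force between any of the arm, the fingers and bob above 0.5 N).
It fails at once if another thing on the table is moved by more than 30 mm (distance of any of stack_a, stack_b, sanitiser, spatula, tag_tray, pouch_box, mug from where it was at the start of the episode above 0.03 m).
It also fails if it takes over 48 s, if anything falls off the work surface, if the arm or the gripper's body presses on something with over 40 N, if the wrist force passes 120 N, or if a joint passes its speed limit or range.

## Working session

There is one attempt and no reset: what is moved stays moved. The work goes in short steps, Python scripts to look and compute and a shell command to move; the robot and the scene stay as the last step left them, time stands still between calls to the robot, and variables do not carry over. Pictures are saved under pics/ and viewed, at most 10 in all, crops included, and the job is handed in when it is done.

```bash
ls; mkdir -p pics; python3 - <<'E'
from station import get_state,cams,arm,nets
import cv2
s=get_state();print(s['t'],s['eef_pos'],s['ee_rot'],s['width'],arm.grasp_offset)
for c in ("scene","top"):
    f=cams.grab_frame(c);cv2.imwrite(f"pics/{c}0.png",f['img'][:,:,::-1])
    for l in ("scale","lever_knob","pointer_tip","beam_arms","pack","weights","bob"):
        print(c,l,[(round(d['confidence'],2),[round(float(v),4) for v in d['centre']]) for d in nets.pinpoint(c,l)[:2]])
print(get_state()['t'])
E
```

```text
pics
0.0 [0.282911   0.61232388 0.22564112] [ 3.13998577e+00 -1.02569903e-04 -4.32921482e-01] 0.08787745663648587 0.0188
scene scale [(0.71, [0.504, -0.0179, -0.0003]), (0.46, [0.7576, 0.069, 0.0034])]
scene lever_knob [(0.74, [0.4797, 0.0259, 0.2685])]
scene pointer_tip [(0.96, [0.6087, 0.0011, 0.2876]), (0.34, [0.5059, -0.0185, -0.0022])]
scene beam_arms [(0.73, [0.5061, -0.0155, 0.1266]), (0.44, [0.7519, -0.2138, 0.0017])]
scene pack [(0.82, [0.5467, 0.1681, 0.0676])]
scene weights []
scene bob [(0.44, [0.3572, -0.4232, -0.0015])]
top scale [(0.58, [0.5082, -0.0187, 0.0001])]
top lever_knob [(0.51, [0.4787, 0.0228, 0.2647])]
top pointer_tip []
top beam_arms [(0.78, [0.5096, -0.0186, 0.1208])]
top pack [(0.87, [0.5474, 0.1714, 0.069])]
top weights [(0.9, [0.4991, -0.215, 0.1519])]
top bob []
0.8
```

View pics/scene0.png

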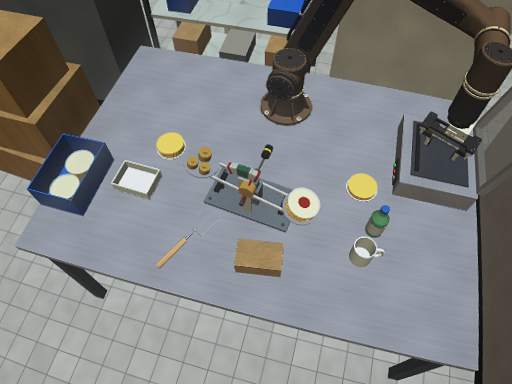

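View pics/top0.png

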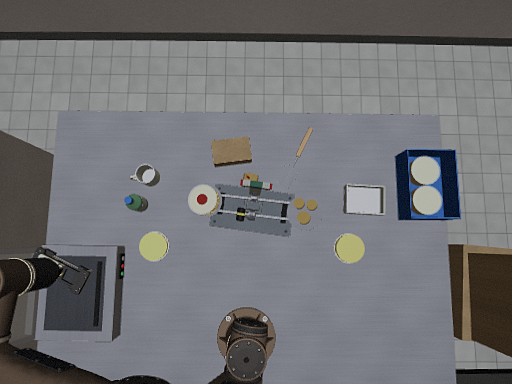

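```bash
cat > fit.py <<'E'
import numpy as np
from scipy.optimize import least_squares
from station import get_state,cams,arm,nets
def rot(y,z,th): return y*np.cos(th)-z*np.sin(th), y*np.sin(th)+z*np.cos(th)
y=lambda a,b:rot(a,b,-.22)[0]
loc={"scale":(0,0),"beam_arms":(0,0),"lever_knob":(-.034,y(0,.15)),"pointer_tip":(.1,y(0,.165)),"pack":(0,y(.2,-.017)),"weights":(0,y(-.2,-.017))}
E
python3 - <<'E'
from fit import *
obs=[]
for r in range(2):
  for c in ("scene","top"):
    cams.grab_frame(c)
    for l in loc:
        d=nets.pinpoint(c,l)
        if d and d[0]['confidence']>.45: obs.append((c,l,d[0]['centre']))
L=np.array([loc[o[1]] for o in obs]);P=np.array([o[2][:2] for o in obs])
def pred(p):
    c,s=np.cos(p[2]),np.sin(p[2]); return L@np.array([[c,s],[-s,c]])+p[:2]
r=least_squares(lambda p:((pred(p)-P)/.004).ravel(),[.507,-.018,-.1],loss='soft_l1')
print(r.x, np.sqrt(np.diag(np.linalg.inv(r.jac.T@r.jac))))
for o,e in zip(obs,P-pred(r.x)): print(o[0],o[1],np.round(o[2],4),np.round(e*1000,1))
c,s=np.cos(r.x[2]),np.sin(r.x[2]);k=(-.034,y(0,.15));print("knob",r.x[0]+c*k[0]-s*k[1],r.x[1]+s*k[0]+c*k[1], get_state()['t'])
E
```

```text
[ 0.50966906 -0.01797548 -0.11246342] [0.00144951 0.00120851 0.02559306]
scene scale [ 0.5052 -0.0186 -0.003 ] [-4.5 -0.6]
scene beam_arms [ 0.5052 -0.0145  0.1253] [-4.5  3.5]
scene lever_knob [0.4819 0.0272 0.2697] [2.3 8.8]
scene pointer_tip [0.6094 0.0026 0.2857] [-3.7 -4. ]
scene pack [0.551  0.1682 0.0686] [19.8 -4.1]
scene weights [ 0.4946 -0.2209  0.157 ] [ 7.3 -5.3]
top scale [ 0.5061 -0.0177  0.002 ] [-3.6  0.3]
top beam_arms [ 0.5092 -0.0222  0.1212] [-0.5 -4.2]
top lever_knob [0.4776 0.0236 0.2627] [-2.   5.2]
top weights [ 0.5001 -0.2171  0.1527] [12.8 -1.5]
scene scale [ 0.5075 -0.0196 -0.001 ] [-2.2 -1.6]
scene beam_arms [ 0.5058 -0.0153  0.1263] [-3.9  2.7]
scene lever_knob [0.4793 0.0225 0.2721] [-0.3  4.1]
scene pointer_tip [0.6091 0.0029 0.2893] [-4.  -3.7]
scene pack [0.5477 0.1684 0.0681] [16.5 -3.9]
scene weights [ 0.4972 -0.2182  0.1577] [ 9.9 -2.6]
top scale [ 5.084e-01 -1.700e-02 -2.000e-04] [-1.3  1. ]
top beam_arms [0.4778 0.0231 0.2651] [-31.9  41.1]
top lever_knob [0.4772 0.0229 0.2647] [-2.4  4.5]
top pack [0.5486 0.1728 0.0702] [17.4  0.5]
top weights [ 0.4988 -0.2159  0.1531] [11.5 -0.3]
knob 0.47955752115933714 0.01836786737766047 2.2
```

```bash
python3 -m creep '{"translation":[[0,0,45],[0,-10,45],[5,-45,20],[15,-45,20],[15,-45,0],[15,-45,0],[15,-45,0],[15,-45,0]],"spin":[0,0,0.06,0.06,0.06,0.06,0.06,0.03],"gripper":[1,1,1,1,1,1,1,1]}'
```

```text
t: 3.0
eef_pos: [0.3628, 0.3321, 0.3563]
ee_rot: [-3.141, -0.0, -0.1]
force: [0.1, -0.1, -0.3]
width: 0.0878
gripper_force: 0.0
```

```bash
python3 - <<'E'
from fit import *
import cv2
for c in ("scene","top"):
    f=cams.grab_frame(c);np.savez(c+"_cal.npz",**{k:np.array(v) for k,v in f.items()})
a=np.load("top_cal.npz")['img'][170:250,190:325];b=np.load("scene_cal.npz")['img'][135:240,190:330]
cv2.imwrite("pics/crop.png",np.vstack([cv2.resize(i,(560,h),interpolation=cv2.INTER_CUBIC) for i,h in((a,332),(b,420))])[:600,:,::-1] if 0 else np.hstack([cv2.resize(a,(405,240),interpolation=3),cv2.resize(b,(395,296),interpolation=3)[:240]])[:,:,::-1])
cv2.imwrite("pics/cropA.png",cv2.resize(a,(796,472),interpolation=2)[:,:,::-1])
E
```

```text
(no output)
```

View pics/cropA.png

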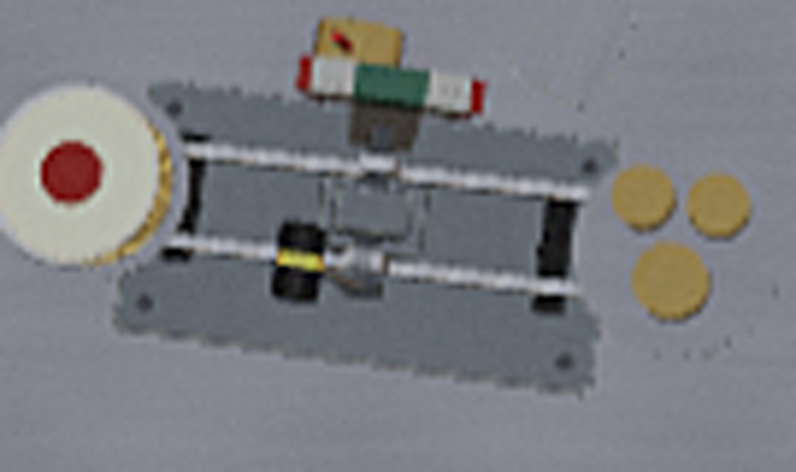

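```bash
python3 - <<'E'
from fit import *
import cv2
f=np.load("top_cal.npz")
px=np.array([[150,80],[615,148],[592,392],[115,330]])*[135/796,80/472]+[190,170]-.4
n=cv2.undistortPoints(px.reshape(-1,1,2).astype(float),f['mtx'],f['D'])[:,0]
R,t=f['R'],f['t'].ravel();C=-R.T@t
W=[]
for a in n:
    d=R.T@np.r_[a,1];W.append(C+d*(.018-C[2])/d[2])
W=np.array(W);print(W.round(4),W.mean(0))
for i,j in((1,0),(2,3)): v=W[j]-W[i];print(np.hypot(*v[:2]),np.arctan2(-v[0],v[1]))
for i,j in((3,0),(2,1)): v=W[j]-W[i];print(np.hypot(*v[:2]),np.arctan2(v[1],v[0]))
p=[*W.mean(0)[:2],-.14];c,s=np.cos(p[2]),np.sin(p[2])
k=(-.034,y(0,.15));print("knob",p[0]+c*k[0]-s*k[1],p[1]+s*k[0]+c*k[1],get_state()['t'])
E
```

```text
[[ 0.627   0.1382  0.018 ]
 [ 0.5814 -0.196   0.018 ]
 [ 0.4078 -0.1784  0.018 ]
 [ 0.4478  0.1588  0.018 ]] [ 0.51600912 -0.01935335  0.018     ]
0.33733024654288213 -0.1357527152316476
0.3394894052893352 -0.1180399552607368
0.18039820442415536 -0.11421746361537848
0.17444628307340515 -0.10140573761300743
knob 0.4869096432760989 0.017805289929642615 3.1
```

```bash
python3 -m creep '{"translation":[[20,-45,0],[20,-45,0],[20,-45,0],[20,-45,0],[20,-45,0],[10,-45,0],[4,-37,0],[0,0,0]],"spin":[-0.04,0,0,0,0,0,0,0],"gripper":[1,1,1,1,1,1,1,1]}'
python3 - <<'E'
from fit import *
import cv2
print(get_state()['eef_pos'],get_state()['ee_rot'])
f=cams.grab_frame("wrist");cv2.imwrite("pics/w1.png",f['img'][:,:,::-1])
for c in ("wrist","top","scene"):
    if c!="wrist":cams.grab_frame(c)
    print(c,[np.round(d['centre'],4) for d in nets.pinpoint(c,"lever_knob")[:1]])
print(get_state()['t'])
E
```

```text
t: 3.9
eef_pos: [0.4769, 0.0238, 0.3561]
ee_rot: [3.141, -0.0, -0.147]
force: [-0.5, 0.4, -0.6]
width: 0.0874
gripper_force: 0.0
[0.47688197 0.02376475 0.35608466] [ 3.14101322e+00 -3.22955946e-05 -1.47057658e-01]
wrist [array([0.4772, 0.0253, 0.2695])]
top []
scene [array([ 0.7502, -0.2119,  0.0021])]
4.2
```

View pics/w1.png

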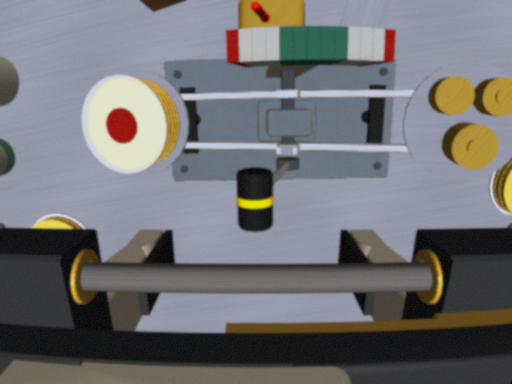

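```bash
python3 -m creep '{"translation":[[0,0,-35],[0,0,-35],[0,0,-20],[0,0,-8],[0,0,0],[0,0,0],[0,0,0],[0,0,0]],"spin":[0.01,0,0,0,0,0,0,0],"gripper":[0.6,0.6,0.6,0.5,0.25,0.2,0.2,0.2]}' 10
python3 - <<'E'
from fit import *
import cv2
f=cams.grab_frame("wrist");cv2.imwrite("pics/w2.png",f['img'][:,:,::-1])
for c in ("wrist","scene","top"):
    cams.grab_frame(c)
    for l in("lever_knob","pointer_tip"):print(c,l,[(round(d['confidence'],2),np.round(d['centre'],4)) for d in nets.pinpoint(c,l)[:2]])
s=get_state();print(s['t'],s['eef_pos'],s['width'],s['gripper_force'],s['force'])
E
```

```text
t: 5.0
eef_pos: [0.4772, 0.0273, 0.259]
ee_rot: [-3.141, -0.002, -0.133]
force: [-0.0, 0.2, -0.1]
width: 0.0295
gripper_force: 0.1
wrist lever_knob [(0.69, array([0.4765, 0.0272, 0.2653]))]
wrist pointer_tip []
scene lever_knob [(0.53, array([ 0.5316,  0.4504, -0.    ])), (0.41, array([0.4803, 0.0285, 0.2699]))]
scene pointer_tip [(0.98, array([0.6102, 0.0039, 0.2889]))]
top lever_knob [(0.5, array([ 0.3606, -0.4251,  0.0006]))]
top pointer_tip []
5.5 [0.47715452 0.0272482  0.25885382] 0.027075103006220267 9.999988228082657 [-1.18336885  1.40922208  6.55138907]
```

View pics/w2.png

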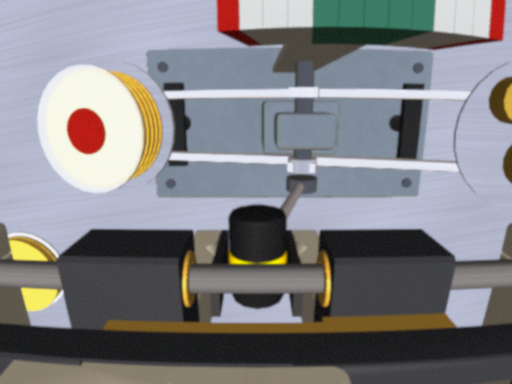

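```bash
cat > ctl.py <<'E'
import os,sys
from fit import *
PSI=-.135;D=np.array([np.sin(PSI),-np.cos(PSI)])
S0=np.mean([[.6087,.0011],[.6094,.0026],[.6091,.0029],[.6102,.0039]],0)@D
K0=np.array([.4772,.0273])@D; Z0=.2588; KS=.35; R=.15; s22,c22=np.sin(.22),np.cos(.22)
rng=np.random.default_rng()
def step(th,w,b,kg,phi,dphi,dt):
    a=(kg*np.sin(th)+KS*(phi-th)+b-.015*w+.012*(dphi-w))/.1
    w=w+a*dt; th=th+w*dt
    lo,hi=th<-.22,th>.22
    return np.clip(th,-.22,.22),np.where(lo,np.maximum(w,0),np.where(hi,np.minimum(w,0),w))
def look():
    s=get_state(); t=s['t']; cams.grab_frame("scene"); d=nets.pinpoint("scene","pointer_tip"); m=None
    if d and d[0]['confidence']>.5 and d[0]['centre'][2]>.25:
        q=(np.array(d[0]['centre'][:2])@D-S0)/.165-s22
        m=float(np.arcsin(np.clip(q,-.4,.4)))
    return t,m
def phi_now():
    s=get_state();return s['t'],float(np.arcsin(np.array(s['eef_pos'][:2])@D/R-K0/R-s22)),s
def run(n=8,wn=1.5):
    tm,m=look();t1,ph,s=phi_now()
    if os.path.exists("pf.npz"):
        f=np.load("pf.npz");P=f['P'];t0=float(f['t']);ph0=float(f['ph']);plan=f['plan']
        k=int(round((tm-t0)/.1));kt=t0+.1*np.arange(k+1);kv=np.r_[ph0,plan[:k]] 
        if len(kv)!=k+1: kt,kv=np.array([t0,tm]),np.array([ph0,ph])
        err=ph-kv[-1]; kv=kv+err*(kt-t0)/max(kt[-1]-t0,1e-3); 
    else:
        N=6000;P=np.array([np.full(N,-.22),np.zeros(N),rng.normal(0,.035,N),rng.uniform(.44,.62,N)]);t0=t1;tm=t1;kt,kv=[t1],[ph];err=0
    def adv(P,ta,tb):
        n_=int(round((tb-ta)/.01))
        for i in range(n_):
            t=ta+.01*i;p=np.interp(t,kt,kv);dp=(np.interp(t+.01,kt,kv)-p)/.01
            P[0],P[1]=step(P[0],P[1],P[2],P[3],p,dp,.01)
            P[1]=P[1]+rng.normal(0,.004,P.shape[1])*(np.abs(P[0])<.2199)
        return P
    P=adv(P,t0,tm)
    if m is not None:
        l=np.exp(-np.minimum(.5*((m-P[0])/.014)**2,30))+1e-9;i=rng.choice(P.shape[1],P.shape[1],p=l/l.sum());P=P[:,i]
        P[2]+=rng.normal(0,.001,P.shape[1]);P[3]+=rng.normal(0,.003,P.shape[1])
    P=adv(P,tm,t1)
    mu,sd=P.mean(1),P.std(1);th,w,b,kg=mu
    K1=(.1*wn**2+kg-KS)/KS;K2=(.2*wn-.027)/KS;phi=ph;rows=[];plan=[];pd=R*(np.sin(ph)+s22)*1000;pz=0;dr=0
    px=py=0;z0=R*np.cos(ph);trace=[]
    for k in range(n):
        tgt=np.clip(-b/KS-K1*th-K2*w,-.55,.55);tgt=np.clip(tgt,phi-.12,phi+.12)
        d=R*(np.sin(tgt)-np.sin(ph))*1000;X=d*D[0];Y=d*D[1];Z=(Z0+R*(np.cos(tgt)-c22)-s['eef_pos'][2])*1000
        r=[round(X-px),round(Y-py),round(Z-pz)];px+=r[0];py+=r[1];pz+=r[2];rows.append(r)
        tn=float(np.arcsin(np.sin(ph)+(px*D[0]+py*D[1])/1000/R));plan.append(tn)
        for j in range(10): th,w=[float(v) for v in step(th,w,b,kg,phi+(tn-phi)*j/10,(tn-phi)/.1,.01)]
        phi=tn;trace.append(round(th,3))
    np.savez("pf.npz",P=P,t=t1,ph=ph,plan=np.array(plan))
    print("t",round(t1,2),"meas",None if m is None else round(m,3),"th,w,b,kg",mu.round(3),"sd",sd.round(3),"phi",round(ph,3),"err",round(err,3),"F",np.round(s['force'],1),"grip",round(s['gripper_force'],1),round(s['width'],4))
    print(rows);print("pred",trace,"phi",np.round(plan,2))
if __name__=="__main__": run(*[float(v) if '.' in v else int(v) for v in sys.argv[1:]])
E
python3 ctl.py 6
```

```text
t 5.6 meas -0.214 th,w,b,kg [-0.22   0.     0.     0.531] sd [0.    0.    0.035 0.052] phi -0.22 err 0 F [-1.   2.4  5.6] grip 10.0 0.0276
[[-2, -18, 3], [-3, -18, 1], [-2, -18, -2], [-2, -15, -3], [0, 5, 1], [1, 5, 1]]
pred [-0.22, -0.22, -0.22, -0.217, -0.21, -0.2] phi [-0.1   0.02  0.15  0.25  0.21  0.18]
```

```bash
python3 -m creep '{"translation":[[-2,-18,3],[-3,-18,1]],"spin":[0,0],"gripper":[0.2,0.2]}' | head -2; python3 ctl.py 4
```

```text
t: 5.8
eef_pos: [0.4724, -0.0086, 0.2626]
t 5.9 meas -0.233 th,w,b,kg [-0.219  0.007 -0.002  0.532] sd [0.002 0.021 0.034 0.052] phi 0.031 err 0.007 F [1.3 0.4 4.2] grip 10.0 0.0273
[[-2, -18, -2], [-2, -14, -3], [0, 5, 1], [1, 5, 1]]
pred [-0.219, -0.216, -0.209, -0.199] phi [0.15 0.25 0.22 0.18]
```

```bash
python3 -m creep '{"translation":[[-2,-18,-2]],"spin":[0],"gripper":[0.2]}' | head -2; python3 ctl.py 4
```

```text
t: 6.0
eef_pos: [0.4701, -0.0264, 0.2608]
t 6.1 meas -0.251 th,w,b,kg [-0.218  0.024 -0.011  0.536] sd [0.004 0.035 0.029 0.052] phi 0.152 err -0.001 F [-0.7  0.2  5.1] grip 10.0 0.0275
[[-2, -17, -3], [0, 5, 1], [1, 5, 1], [1, 4, 1]]
pred [-0.214, -0.206, -0.195, -0.183] phi [0.27 0.23 0.2  0.17]
```

```bash
sed -i 's/\.014)/.018)/' ctl.py; python3 -m creep '{"translation":[[-2,-10,-2],[0,0,0]],"spin":[0,0],"gripper":[0.2,0.2]}' | head -2; sed -i 's/if len(kv)!=k+1/if len(kv)!=k+1 or abs(ph-kv[-1])>.03/' ctl.py; python3 ctl.py 4
```

```text
t: 6.3
eef_pos: [0.4685, -0.0369, 0.2585]
t 6.4 meas -0.23 th,w,b,kg [-0.21   0.056 -0.026  0.545] sd [0.012 0.062 0.025 0.051] phi 0.213 err -0.021 F [3.6 0.2 5.3] grip 10.0 0.0279
[[-1, -10, -2], [0, 4, 1], [1, 5, 1], [0, 4, 1]]
pred [-0.203, -0.193, -0.181, -0.169] phi [0.28 0.25 0.22 0.19]
```

```bash
python3 -m creep '{"translation":[[-1,-10,-2],[0,0,0]],"spin":[0,0],"gripper":[0.2,0.2]}' | head -2;  python3 ctl.py 4
```

```text
t: 6.6
eef_pos: [0.467, -0.047, 0.2559]
t 6.7 meas -0.213 th,w,b,kg [-0.202  0.082 -0.038  0.552] sd [0.018 0.069 0.021 0.05 ] phi 0.284 err 0.029 F [3.3 1.1 1.5] grip 10.0 0.0276
[[0, -1, 0], [0, 4, 1], [1, 4, 1], [0, 3, 1]]
pred [-0.193, -0.181, -0.169, -0.156] phi [0.29 0.26 0.24 0.22]
```

```bash
python3 -m creep '{"translation":[[0,-2,0],[0,0,0]],"spin":[0,0],"gripper":[0.2,0.2]}' | head -2;  python3 ctl.py 4
```

```text
t: 6.9
eef_pos: [0.4667, -0.0487, 0.2556]
t 7.0 meas -0.236 th,w,b,kg [-0.213  0.028 -0.058  0.569] sd [0.011 0.041 0.018 0.044] phi 0.298 err 0.0 F [ 4.3  2.1 -0.8] grip 10.0 0.028
[[-2, -16, -6], [0, 4, 2], [1, 5, 2], [1, 4, 1]]
pred [-0.209, -0.201, -0.191, -0.179] phi [0.41 0.38 0.35 0.32]
```

```bash
python3 -m creep '{"translation":[[-1,-8,-3],[0,0,0],[0,0,0]],"spin":[0,0,0],"gripper":[0.2,0.2,0.2]}' | head -2;  python3 ctl.py 4
```

```text
t: 7.3
eef_pos: [0.4655, -0.0571, 0.2527]
t 7.4 meas -0.225 th,w,b,kg [-0.205  0.061 -0.07   0.579] sd [0.012 0.053 0.017 0.037] phi 0.357 err 0.009 F [ 3.8  0.4 -0.8] grip 10.0 0.0275
[[-1, -9, -3], [0, 4, 1], [1, 5, 2], [0, 3, 1]]
pred [-0.198, -0.188, -0.176, -0.164] phi [0.42 0.39 0.36 0.34]
```

```bash
python3 -m creep '{"translation":[[-1,-5,-2],[0,0,0],[0,0,0]],"spin":[0,0,0],"gripper":[0.2,0.2,0.2]}' | head -2;  python3 ctl.py 4
```

```text
t: 7.7
eef_pos: [0.4647, -0.0621, 0.251]
t 7.8 meas -0.208 th,w,b,kg [-0.203  0.05  -0.081  0.584] sd [0.019 0.055 0.013 0.031] phi 0.393 err 0.0 F [ 4.   2.1 -0.4] grip 10.0 0.0276
[[-1, -9, -4], [0, 4, 2], [1, 4, 2], [0, 4, 1]]
pred [-0.196, -0.187, -0.176, -0.164] phi [0.46 0.43 0.4  0.37]
```

Possibly lifting; hold and look again.

```bash
python3 -m creep '{"translation":[[0,-2,-1],[0,0,0]],"spin":[0,0],"gripper":[0.2,0.2]}' | head -2;  python3 ctl.py 4
```

```text
t: 8.0
eef_pos: [0.4644, -0.0642, 0.25]
t 8.1 meas -0.217 th,w,b,kg [-0.21   0.037 -0.089  0.587] sd [0.013 0.041 0.011 0.023] phi 0.409 err -0.021 F [2.6 1.3 2.4] grip 10.0 0.0279
[[-2, -13, -6], [1, 4, 2], [0, 5, 2], [1, 4, 2]]
pred [-0.205, -0.196, -0.185, -0.173] phi [0.51 0.48 0.44 0.41]
```

```bash
python3 -m creep '{"translation":[[-1,-6,-3],[0,0,0],[0,0,0]],"spin":[0,0,0],"gripper":[0.2,0.2,0.2]}' | head -2;  python3 ctl.py 4; python3 - <<'E'
from station import cams
import cv2,numpy as np
a=cams.grab_frame("scene")['img'][110:250,170:340];b=cams.grab_frame("wrist")['img']
cv2.imwrite("pics/c3.png",np.hstack([cv2.resize(a,(437,360),interpolation=2),cv2.resize(b,(360,360))[:,:]])[:,:,::-1])
E
```

```text
t: 8.4
eef_pos: [0.4636, -0.0704, 0.2469]
t 8.5 meas -0.168 th,w,b,kg [-0.158  0.19  -0.084  0.588] sd [0.022 0.056 0.008 0.024] phi 0.453 err 0.015 F [1.8 0.6 3.4] grip 10.0 0.028
[[2, 16, 7], [1, 9, 3], [1, 2, 0], [0, 0, 0]]
pred [-0.138, -0.12, -0.104, -0.09] phi [0.34 0.27 0.26 0.26]
```

View pics/c3.png

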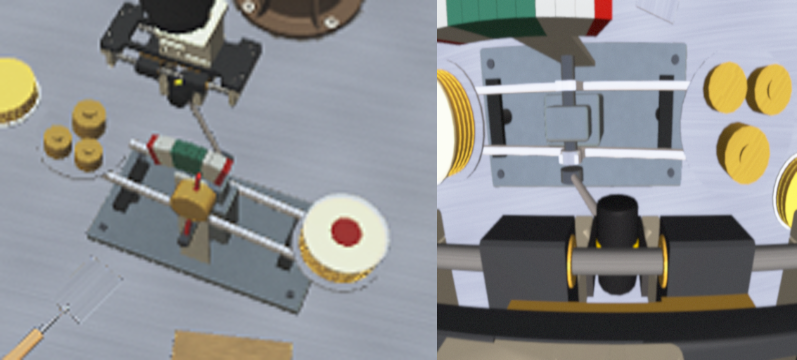

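```bash
python3 -m creep '{"translation":[[2,17,7],[2,12,4]],"spin":[0,0],"gripper":[0.2,0.2]}' | head -2; python3 - <<'E'
import numpy as np
f=dict(np.load("pf.npz"));f['plan']=np.array([f['ph'],.33,.245,.245]);np.savez("pf.npz",**f)
E
python3 ctl.py 4
```

```text
t: 8.8
eef_pos: [0.4671, -0.0408, 0.2578]
t 8.9 meas -0.08 th,w,b,kg [-0.059  0.206 -0.082  0.586] sd [0.02  0.044 0.006 0.026] phi 0.238 err -0.007 F [-0.7 -0.1  4.6] grip 10.0 0.0275
[[2, 12, 3], [0, 0, 0], [-1, -2, -1], [0, -2, 0]]
pred [-0.041, -0.026, -0.015, -0.007] phi [0.16 0.16 0.17 0.18]
```

```bash
python3 -m creep '{"translation":[[2,12,3],[0,0,0]],"spin":[0,0],"gripper":[0.2,0.2]}' | head -2; python3 ctl.py 5
```

```text
t: 9.1
eef_pos: [0.4689, -0.0283, 0.2607]
t 9.2 meas 0.006 th,w,b,kg [ 0.012  0.145 -0.081  0.588] sd [0.019 0.047 0.006 0.027] phi 0.161 err 0.005 F [-3.3 -0.   2.1] grip 10.0 0.0276
[[1, 9, 1], [0, -2, 0], [0, -3, -1], [-1, -2, 0], [0, -2, 0]]
pred [0.025, 0.033, 0.038, 0.041, 0.042] phi [0.1  0.11 0.13 0.15 0.16]
```

```bash
python3 -m creep '{"translation":[[1,9,1],[0,-2,0]],"spin":[0,0],"gripper":[0.2,0.2]}' | head -2; python3 ctl.py 5
```

```text
t: 9.4
eef_pos: [0.47, -0.0215, 0.2617]
t 9.5 meas 0.042 th,w,b,kg [ 0.045  0.047 -0.08   0.59 ] sd [0.019 0.05  0.006 0.026] phi 0.113 err -0.0 F [-5.5  1.8  3.4] grip 10.0 0.0272
[[0, -3, -1], [-1, -2, 0], [0, -2, 0], [0, -1, 0], [0, -2, -1]]
pred [0.048, 0.05, 0.049, 0.048, 0.046] phi [0.13 0.15 0.16 0.17 0.18]
```

```bash
python3 -m creep '{"translation":[[0,-3,-1],[-1,-2,0]],"spin":[0,0],"gripper":[0.2,0.2]}' | head -2; python3 ctl.py 5
```

```text
t: 9.7
eef_pos: [0.4694, -0.0269, 0.261]
t 9.8 meas 0.083 th,w,b,kg [ 0.081  0.053 -0.077  0.6  ] sd [0.019 0.051 0.005 0.021] phi 0.148 err 0.001 F [-5.2  0.7  2.3] grip 10.0 0.0278
[[2, 12, 1], [-1, -3, 0], [0, -3, 0], [-1, -2, -1], [0, -3, 0]]
pred [0.085, 0.085, 0.084, 0.081, 0.077] phi [0.07 0.09 0.11 0.12 0.14]
```

```bash
python3 -m creep '{"translation":[[2,14,1],[0,0,0]],"spin":[0,0],"gripper":[0.2,0.2]}' | head -2; python3 ctl.py 5 2.0
```

```text
t: 10.0
eef_pos: [0.4717, -0.0124, 0.262]
t 10.1 meas 0.096 th,w,b,kg [ 0.094 -0.018 -0.076  0.603] sd [0.018 0.05  0.005 0.018] phi 0.051 err 0.0 F [-3.6  0.9  3.5] grip 10.0 0.0275
[[0, -1, 0], [-1, -6, 0], [-1, -5, -1], [0, -4, -1], [-1, -3, 0]]
pred [0.09, 0.084, 0.076, 0.068, 0.06] phi [0.06 0.1  0.13 0.16 0.18]
```

```bash
python3 -m creep '{"translation":[[0,-1,0],[0,-4,0]],"spin":[0,0],"gripper":[0.2,0.2]}' | head -2; python3 ctl.py 5 2.0
```

```text
t: 10.3
eef_pos: [0.4712, -0.0176, 0.2618]
t 10.4 meas 0.119 th,w,b,kg [ 0.106 -0.034 -0.074  0.61 ] sd [0.019 0.05  0.004 0.017] phi 0.087 err -0.012 F [-6.   1.8  3.3] grip 10.0 0.0279
[[1, 6, 1], [-1, -6, -1], [-1, -4, 0], [0, -4, -1], [-1, -3, 0]]
pred [0.102, 0.094, 0.086, 0.077, 0.068] phi [0.05 0.09 0.11 0.14 0.16]
```

```bash
sed -i 's/P\[2\]+=rng.normal(0,.001/P[2]+=rng.normal(0,.006/; s/P\[3\]+=rng.normal(0,.003,P.shape\[1\])/P[3]=np.clip(P[3]+rng.normal(0,.005,P.shape[1]),.44,.62)/' ctl.py; python3 -m creep '{"translation":[[2,14,1],[0,0,0]],"spin":[0,0],"gripper":[0.2,0.2]}' | head -2; python3 ctl.py 5 2.0
```

```text
t: 10.6
eef_pos: [0.4732, -0.0035, 0.2625]
t 10.7 meas 0.113 th,w,b,kg [ 0.098 -0.123 -0.072  0.61 ] sd [0.019 0.048 0.007 0.012] phi -0.01 err 0.0 F [-4.8  1.   2. ] grip 10.0 0.0275
[[-2, -18, -1], [-2, -12, -2], [0, -2, 0], [0, 0, 0], [0, 0, 0]]
pred [0.084, 0.071, 0.06, 0.05, 0.042] phi [0.11 0.19 0.21 0.21 0.21]
```

```bash
python3 -m creep '{"translation":[[-1,-5,0]],"spin":[0],"gripper":[0.2]}' | head -2; python3 - <<'E'
import numpy as np
f=dict(np.load("pf.npz"));r=np.random.default_rng();P=f['P'];N=P.shape[1]
P=np.array([r.normal(.108,.012,N),r.normal(-.06,.05,N),r.normal(-.063,.01,N),r.uniform(.46,.62,N)]);f['P']=P;f['plan']=np.array([.026]);np.savez("pf.npz",**f)
E
python3 ctl.py 5 1.8
```

```text
t: 10.8
eef_pos: [0.4726, -0.0083, 0.2627]
t 10.9 meas 0.083 th,w,b,kg [ 0.081 -0.141 -0.063  0.539] sd [0.014 0.054 0.011 0.046] phi 0.024 err -0.002 F [-4.1  2.   2. ] grip 10.0 0.0279
[[-2, -18, -2], [-2, -11, -2], [0, 0, 0], [0, 1, 0], [0, 2, 1]]
pred [0.066, 0.053, 0.042, 0.034, 0.027] phi [0.14 0.22 0.22 0.21 0.2 ]
```

```bash
python3 -m creep '{"translation":[[-2,-17,-2],[-1,-5,-1]],"spin":[0,0],"gripper":[0.2,0.2]}' | head -2; python3 - <<'E'
import numpy as np
f=dict(np.load("pf.npz"));f['plan']=np.array([.138,.173]);np.savez("pf.npz",**f)
E
python3 ctl.py 5 1.8
```

```text
t: 11.1
eef_pos: [0.4701, -0.0311, 0.26]
t 11.2 meas None th,w,b,kg [ 0.039 -0.126 -0.063  0.539] sd [0.03  0.082 0.011 0.046] phi 0.175 err 0.002 F [-1.8  1.1  0.7] grip 10.0 0.0276
[[-1, -10, -2], [0, 1, 0], [0, 2, 1], [0, 2, 0], [0, 1, 0]]
pred [0.028, 0.019, 0.013, 0.009, 0.006] phi [0.24 0.24 0.22 0.21 0.2 ]
```

```bash
python3 -m creep '{"translation":[[-1,-7,-1]],"spin":[0],"gripper":[0.2]}' | head -2; python3 - <<'E'
import numpy as np
f=dict(np.load("pf.npz"));f['plan']=np.array([.222]);np.savez("pf.npz",**f)
E
python3 ctl.py 5 1.8
```

```text
t: 11.3
eef_pos: [0.4693, -0.0374, 0.2592]
t 11.4 meas -0.037 th,w,b,kg [-0.047 -0.216 -0.071  0.53 ] sd [0.021 0.061 0.012 0.046] phi 0.222 err 0.0 F [0.9 1.7 0.9] grip 10.0 0.0277
[[-2, -17, -5], [-3, -16, -7], [1, 5, 2], [1, 7, 3], [1, 6, 2]]
pred [-0.067, -0.081, -0.088, -0.09, -0.087] phi [0.34 0.46 0.42 0.37 0.33]
```

```bash
python3 -m creep '{"translation":[[-2,-18,-5],[-3,-14,-6]],"spin":[0,0],"gripper":[0.2,0.2]}' | head -2; python3 ctl.py 5 1.8
```

```text
t: 11.6
eef_pos: [0.4651, -0.0701, 0.2484]
t 11.7 meas -0.098 th,w,b,kg [-0.103 -0.064 -0.073  0.532] sd [0.021 0.065 0.012 0.046] phi 0.459 err -0.0 F [ 5.1  0.3 -0. ] grip 10.0 0.0272
[[1, 5, 1], [1, 8, 3], [0, 5, 2], [1, 4, 2], [0, 4, 1]]
pred [-0.106, -0.104, -0.099, -0.093, -0.085] phi [0.42 0.36 0.33 0.3  0.27]
```

```bash
python3 -m creep '{"translation":[[0,2,1],[1,6,2]],"spin":[0,0],"gripper":[0.2,0.2]}' | head -2; python3 - <<'E'
import numpy as np
f=dict(np.load("pf.npz"));f['plan']=np.array([.444,.40]);np.savez("pf.npz",**f)
E
python3 ctl.py 5 1.6
```

```text
t: 11.9
eef_pos: [0.4655, -0.0626, 0.2513]
t 12.0 meas -0.125 th,w,b,kg [-0.117  0.043 -0.077  0.538] sd [0.021 0.068 0.012 0.046] phi 0.391 err -0.009 F [ 3.9 -1.1  1.4] grip 10.0 0.0275
[[1, 8, 3], [1, 4, 1], [0, 2, 1], [0, 2, 0], [0, 2, 1]]
pred [-0.112, -0.104, -0.097, -0.089, -0.08] phi [0.33 0.31 0.29 0.28 0.26]
```

```bash
cat > batch.py <<'E'
from ctl import *
K=np.array("8.1 .409 8.2 .453 8.6 .453 8.7 .33 8.8 .24 8.9 .238 9.0 .161 9.2 .161 9.3 .10 9.4 .113 9.5 .113 9.6 .13 9.7 .148 9.8 .148 9.9 .051 10.1 .051 10.2 .058 10.3 .087 10.4 .087 10.5 -.01 10.7 -.01 10.8 .024 10.9 .024 11.0 .138 11.1 .175 11.2 .175 11.3 .222 11.4 .222 11.5 .34 11.6 .459 11.7 .459 11.8 .444 11.9 .391 12.0 .391".split(),float).reshape(-1,2)
M=np.array("8.4 -.168 8.8 -.08 9.1 .006 9.4 .042 9.7 .083 10.0 .096 10.3 .119 10.6 .113 10.8 .083 11.3 -.037 11.6 -.098 11.9 -.125".split(),float).reshape(-1,2)
if os.path.exists("more.txt"):
    for l in open("more.txt"):
        a=l.split();(K:=np.vstack([K,[float(a[1]),float(a[2])]])) if a[0]=='k' else (M:=np.vstack([M,[float(a[1]),float(a[2])]]))
def sim(p,lag,tend):
    th,w,b,kg=p[:4];out=[th];t=8.4
    while t<tend-1e-6:
        q=np.interp(t-lag,*K.T);dq=(np.interp(t-lag+.01,*K.T)-q)/.01
        a=(kg*np.sin(th)+KS*(q-th)+b-.015*w+.012*(dq-w))/.1;w+=a*.01;th+=w*.01;out.append(th);t+=.01
    return np.array(out),w
def res(p,lag):
    o,_=sim(p,lag,M[-1,0]);return np.r_[(o[np.round((M[:,0]-8.4)/.01).astype(int)]-M[:,1])/.015,(p[3]-.53)/.05,p[2]/.05 if len(p)<5 else 0]
if __name__=="__main__":
  for lag in (0,.05,.1,.15):
    r=least_squares(res,[-.17,.2,-.065,.53],args=(lag,),x_scale=[.02,.05,.01,.05]);o,w=sim(r.x,lag,K[-1,0])
    print(lag,round(r.cost,2),r.x.round(3),"now",round(o[-1],3),round(w,3),(r.fun[:-2]*.015).round(3))
E
python3 batch.py
```

```text
0 3.01 [-0.169  0.138 -0.068  0.565] now -0.108 0.091 [-0.001  0.003 -0.01   0.008  0.003  0.017 -0.    -0.008 -0.008 -0.007
 -0.008  0.01 ]
0.05 2.57 [-0.162  0.09  -0.068  0.564] now -0.119 0.061 [ 0.006 -0.004 -0.017  0.003 -0.001  0.015  0.    -0.004 -0.     0.003
 -0.005  0.002]
0.1 4.05 [-0.156  0.053 -0.069  0.569] now -0.132 0.02 [ 0.012 -0.01  -0.024 -0.002 -0.004  0.012  0.001 -0.     0.007  0.013
  0.    -0.008]
0.15 7.39 [-0.15   0.026 -0.07   0.581] now -0.147 -0.028 [ 0.018 -0.015 -0.029 -0.006 -0.007  0.009  0.001  0.002  0.014  0.023
  0.006 -0.017]
```

```bash
sed -i 's/rng.normal(0,.006,/rng.normal(0,.0006,/; s/rng.normal(0,.005,P.shape\[1\])/rng.normal(0,.001,P.shape[1])/; s/\.018)/.012)/; s/rng.normal(0,.004,P/rng.normal(0,.002,P/' ctl.py; cat > setpf.py <<'E'
import sys,numpy as np
f=dict(np.load("pf.npz"))
if len(sys.argv)==2: f['plan']=np.array([float(v) for v in sys.argv[1].split(',')])
else:
    r=np.random.default_rng();N=6000;f['P']=np.array([r.normal(-.113,.007,N),r.normal(.075,.025,N),r.normal(-.068,.002,N),r.normal(.565,.015,N)])
np.savez("pf.npz",**f)
E
python3 setpf.py; python3 -m creep '{"translation":[[0,2,1],[0,3,1]],"spin":[0,0],"gripper":[0.2,0.2]}' | head -2; python3 setpf.py .377,.357; python3 ctl.py 6 1.8
```

```text
t: 12.2
eef_pos: [0.4658, -0.057, 0.2534]
t 12.3 meas -0.116 th,w,b,kg [-0.084  0.163 -0.068  0.566] sd [0.009 0.027 0.002 0.015] phi 0.354 err -0.003 F [ 6.7 -1.2  0.6] grip 10.0 0.0274
[[2, 17, 5], [2, 14, 2], [0, -1, 0], [0, -2, 0], [0, -1, 0], [0, -1, 0]]
pred [-0.067, -0.052, -0.041, -0.031, -0.024, -0.019] phi [0.24 0.14 0.15 0.16 0.17 0.17]
```

```bash
python3 -m creep '{"translation":[[1,10,3],[0,2,1]],"spin":[0,0],"gripper":[0.2,0.2]}' | head -2; python3 setpf.py .286,.272; python3 ctl.py 6 1.8
cat >> more.txt <<'E'
k 12.1 .375
k 12.2 .354
k 12.3 .354
k 12.4 .286
k 12.5 .272
k 12.6 .272
m 12.2 -.116
E
python3 batch.py|cut -c1-90
```

```text
t: 12.5
eef_pos: [0.4667, -0.0444, 0.2572]
t 12.6 meas -0.094 th,w,b,kg [-0.061  0.139 -0.069  0.57 ] sd [0.011 0.027 0.002 0.016] phi 0.269 err -0.003 F [ 6.6 -1.8 -1.7] grip 10.0 0.0278
[[2, 16, 3], [0, 0, 0], [0, -2, 0], [0, 0, 0], [0, -1, 0], [0, -1, 0]]
pred [-0.048, -0.038, -0.03, -0.024, -0.019, -0.015] phi [0.16 0.16 0.17 0.17 0.18 0.19]
0 3.7 [-0.172  0.165 -0.07   0.589] now -0.051 0.154 [-0.004  0.005 -0.007  0.01   0.004  
 -0.012 -0.002  0.009]
0.05 2.75 [-0.164  0.104 -0.069  0.575] now -0.05 0.175 [ 0.004 -0.003 -0.016  0.004 -0.  
 -0.007 -0.004  0.005]
0.1 4.06 [-0.155  0.05  -0.068  0.567] now -0.056 0.183 [ 0.013 -0.01  -0.024 -0.002 -0.00
  0.001 -0.006 -0.001]
0.15 7.99 [-0.147  0.004 -0.068  0.565] now -0.07 0.175 [ 0.021 -0.017 -0.032 -0.009 -0.00
  0.01  -0.007 -0.009]
```

```bash
echo "m 12.5 -.094" >> more.txt; python3 - <<'E'
from batch import *
for lag in (0,.03,.06,.1):
    r=least_squares(lambda p:np.r_[res(p[:4],lag)[:len(M)]+p[4]/.015,(p[3]-.53)/.05,p[4]/.02],[-.17,.2,-.065,.53,0],x_scale=[.02,.05,.01,.05,.01]);o,w=sim(r.x,lag,K[-1,0])
    print(lag,round(r.cost,2),r.x.round(3),"now",round(o[-1],3),round(w,3));print((r.fun[:-2]*.015).round(3))
E
```

```text
0 3.1 [-0.173  0.182 -0.072  0.607 -0.   ] now -0.078 0.1
[-0.005  0.007 -0.005  0.011  0.004  0.017 -0.001 -0.008 -0.007 -0.005
 -0.011 -0.004 -0.001  0.006]
0.03 2.3 [-0.169  0.147 -0.071  0.599 -0.   ] now -0.076 0.115
[-0.001  0.003 -0.01   0.008  0.002  0.016 -0.    -0.005 -0.003  0.
 -0.008 -0.006 -0.003  0.007]
0.06 2.21 [-0.164  0.111 -0.07   0.59   0.   ] now -0.075 0.128
[ 0.004 -0.002 -0.015  0.004 -0.001  0.015  0.    -0.003  0.002  0.006
 -0.004 -0.007 -0.005  0.006]
0.1 3.33 [-0.157  0.065 -0.07   0.58   0.   ] now -0.075 0.144
[ 0.011 -0.009 -0.022 -0.001 -0.004  0.012  0.    -0.     0.008  0.014
  0.001 -0.008 -0.008  0.005]
```

```bash
cat > stp.py <<'E'
import sys,batch
from ctl import *
from batch import K,M
LAG=.045
# args: typed dy list (mm) or "-" for no move; n rows; wn
dys=[] if sys.argv[1]=='-' else [float(v) for v in sys.argv[1].split(',')]
n=int(sys.argv[2]);wn=float(sys.argv[3])
tl,pl=K[-1];new=[]
if dys:
    tm,m=look();t1,ph,s=phi_now()
    kn=[np.arcsin(np.sin(pl)+c/D[1]**1/1000/R*(1+ (D[0]/D[1])**2*D[1]**2*0)) for c in np.cumsum(dys)]
    e=ph-kn[-1]
    for i,v in enumerate(kn): new.append(('k',tl+.1*(i+1),v+e*(i+1)/len(kn)))
    new.append(('k',t1,ph))
    if m is not None:new.append(('m',tm,m))
    with open("more.txt","a") as f:
        for a in new:f.write(f"{a[0]} {a[1]:.3f} {a[2]:.4f}\n")
    for a in new:
        if a[0]=='k':K=np.vstack([K,a[1:]])
        else:M=np.vstack([M,a[1:]])
else: t1,ph,s=phi_now();m=None;e=0
ts=max(8.4,M[max(0,len(M)-16),0]);Mw=M[M[:,0]>=ts-1e-6]
def sim(p,tend,full=False):
    th,w,b,kg=p;out=[th]
    for i in range(int(round((tend-ts)/.01))):
        t=ts+.01*i;q=np.interp(t-LAG,*K.T);dq=(np.interp(t-LAG+.01,*K.T)-q)/.01
        a=(kg*np.sin(th)+KS*(q-th)+b-.015*w+.012*(dq-w))/.1;w+=a*.01;th+=w*.01;out.append(th)
    return np.array(out),w
def res(p):
    o,_=sim(p,Mw[-1,0]);return np.r_[(o[np.round((Mw[:,0]-ts)/.01).astype(int)]-Mw[:,1])/.01,(p[3]-.59)/.03,(p[2]+.0705)/.006]
best=min((least_squares(res,[Mw[0,1],w0,-.0705,.59],x_scale=[.02,.05,.01,.05],loss='soft_l1') for w0 in(-.1,0,.1)),key=lambda r:r.cost)
p=best.x;o,w=sim(p,t1);th=o[-1];b,kg=p[2:]
C=np.linalg.inv(best.jac.T@best.jac)
K1=(.1*wn**2+kg-KS)/KS;K2=(.2*wn-.027)/KS;px=py=pz=0;phi=ph;rows=[];tr=[];pp=[]
th0,w0=th,w
Kp=K
for k in range(n):
    tgt=np.clip(np.clip(-b/KS-K1*th-K2*w,-.5,.6),phi-.12,phi+.12)
    d=R*(np.sin(tgt)-np.sin(ph))*1000;Z=(Z0+R*(np.cos(tgt)-c22)-s['eef_pos'][2])*1000
    r=[round(d*D[0]-px),round(d*D[1]-py),round(Z-pz)];px+=r[0];py+=r[1];pz+=r[2];rows.append(r)
    tn=float(np.arcsin(np.sin(ph)+(px*D[0]+py*D[1])/1000/R));ta=t1+.1*k;Kp=np.vstack([Kp,[ta+.1,tn]])
    for j in range(10):
        t=ta+.01*j;q=np.interp(t-LAG,*Kp.T);dq=(np.interp(t-LAG+.01,*Kp.T)-q)/.01
        a=(kg*np.sin(th)+KS*(q-th)+b-.015*w+.012*(dq-w))/.1;w+=a*.01;th+=w*.01
    phi=tn;tr.append(round(float(th),3));pp.append(round(tn,2))
print("t",round(t1,2),"meas",m and round(m,3),"fit th,w",round(th0,3),round(w0,3),"b,kg",p[2:].round(4),"res",(best.fun[:-2]*.01).round(3)[-5:],"phi",round(ph,3),"e",round(e,3),"F",np.round(s['force'],1),"g",round(s['gripper_force'],1))
print(rows,pp,tr)
E
python3 stp.py - 6 1.8
```

```text
t 12.6 meas None fit th,w -0.08 0.103 b,kg [-0.0712  0.6101] res [ 0.006 -0.003 -0.003 -0.003  0.003] phi 0.269 e 0 F [ 6.6 -1.8 -1.7] g 10.0
[[1, 4, 1], [0, 2, 0], [0, 2, 1], [0, 0, 0], [0, 0, 0], [0, 1, 0]] [0.24, 0.23, 0.21, 0.21, 0.21, 0.21] [-0.07, -0.06, -0.052, -0.044, -0.038, -0.032]
```

```bash
python3 -m creep '{"translation":[[1,4,1],[0,2,0],[0,2,1]],"spin":[0,0,0],"gripper":[0.2,0.2,0.2]}' | head -1; python3 stp.py 4,2,2 6 1.8
```

```text
t: 12.9
t 13.0 meas -0.066 fit th,w -0.058 0.046 b,kg [-0.0717  0.6179] res [-0.002 -0.003 -0.004 -0.001  0.002] phi 0.215 e -0.002 F [ 6.8 -0.9 -1.6] g 10.0
[[-1, -7, -2], [0, 0, 0], [0, 2, 1], [1, 2, 0], [0, 1, 1], [0, 1, 0]] [0.26, 0.26, 0.25, 0.23, 0.23, 0.22] [-0.054, -0.05, -0.045, -0.04, -0.035, -0.031]
```

Very good fit; continue.

```bash
python3 -m creep '{"translation":[[-1,-7,-2],[0,0,0],[0,2,1]],"spin":[0,0,0],"gripper":[0.2,0.2,0.2]}' | head -1; python3 stp.py -- -7,0,2 6 1.8 2>/dev/null || python3 stp.py -7,0,2 6 1.8
```

```text
t: 13.3
t 13.4 meas -0.028 fit th,w -0.023 0.081 b,kg [-0.0714  0.6116] res [-0.004 -0.004  0.001  0.009 -0.003] phi 0.25 e 0.001 F [ 8.2 -0.8 -3.5] g 10.0
[[2, 12, 3], [0, 2, 0], [0, -1, 0], [0, -1, -1], [-1, -2, 0], [0, -1, 0]] [0.17, 0.15, 0.16, 0.17, 0.18, 0.19] [-0.015, -0.008, -0.003, 0.0, 0.002, 0.003]
```

```bash
python3 -m creep '{"translation":[[2,12,3],[0,2,0],[0,-1,0]],"spin":[0,0,0],"gripper":[0.2,0.2,0.2]}' | head -1; python3 stp.py 12,2,-1 6 1.8
```

```text
t: 13.7
t 13.8 meas 0.005 fit th,w 0.008 0.038 b,kg [-0.0712  0.61  ] res [-0.005  0.001  0.01   0.    -0.002] phi 0.162 e 0.002 F [ 6.  -0.8 -0.7] g 10.0
[[0, 1, 0], [0, -1, 0], [0, -2, -1], [0, -1, 0], [0, -1, 0], [-1, 0, 0]] [0.16, 0.16, 0.18, 0.18, 0.19, 0.19] [0.011, 0.013, 0.013, 0.013, 0.012, 0.011]
```

```bash
python3 -m creep '{"translation":[[0,1,0],[0,-1,0],[0,-2,-1],[0,-1,0]],"spin":[0,0,0,0],"gripper":[0.2,0.2,0.2,0.2]}' | head -1; python3 stp.py 1,-1,-2,-1 6 1.8
```

```text
t: 14.2
t 14.3 meas 0.016 fit th,w 0.016 -0.002 b,kg [-0.0709  0.6129] res [ 0.001  0.01   0.001 -0.001 -0.   ] phi 0.183 e 0.0 F [2.2 0.4 3.4] g 10.0
[[0, 1, 0], [0, -1, 0], [0, -1, 0], [0, 0, -1], [0, -1, 0], [0, 0, 0]] [0.18, 0.18, 0.19, 0.19, 0.2, 0.2] [0.015, 0.014, 0.013, 0.012, 0.011, 0.01]
```

Beam is practically balanced.

```bash
python3 -m creep '{"translation":[[0,1,0],[0,-1,0],[0,-1,0],[0,0,-1],[0,-1,0]],"spin":[0,0,0,0,0],"gripper":[0.2,0.2,0.2,0.2,0.2]}' | head -1; python3 stp.py 1,-1,-1,0,-1 6 1.8
```

```text
t: 14.8
t 14.9 meas -0.048 fit th,w -0.053 -0.108 b,kg [-0.0721  0.6065] res [ 0.01  -0.002 -0.008 -0.02   0.005] phi 0.199 e 0.003 F [ 0.1 -0.2  8.8] g 10.0
[[-2, -17, -5], [-2, -14, -5], [0, 3, 1], [1, 6, 3], [1, 6, 2], [0, 5, 1]] [0.32, 0.42, 0.4, 0.35, 0.31, 0.28] [-0.064, -0.073, -0.078, -0.077, -0.073, -0.067]
```

```bash
python3 -m creep '{"translation":[[-1,-8,-2]],"spin":[0],"gripper":[0.2]}' | head -1; python3 stp.py -8 6 1.8
```

```text
t: 15.0
t 15.1 meas -0.058 fit th,w -0.07 -0.103 b,kg [-0.0722  0.604 ] res [-0.002 -0.007 -0.018  0.009 -0.002] phi 0.257 e 0.003 F [ 1.  -0.7  7.7] g 10.0
[[-2, -17, -5], [-1, -6, -3], [1, 5, 2], [0, 6, 2], [1, 5, 2], [1, 4, 1]] [0.38, 0.42, 0.38, 0.34, 0.31, 0.28] [-0.08, -0.086, -0.087, -0.084, -0.079, -0.072]
```

```bash
sed -i 's/len(M)-16/len(M)-3/; s/(p\[3\]-.59)\/.03,(p\[2\]+.0705)\/.006/(p[3]-.605)\/.01,(p[2]+.071)\/.003/' stp.py; python3 -m creep '{"translation":[[-2,-17,-5],[-1,-4,-2]],"spin":[0,0],"gripper":[0.2,0.2]}' | head -1; python3 stp.py -17,-4 6 1.8
```

```text
t: 15.3
t 15.4 meas -0.076 fit th,w -0.073 0.048 b,kg [-0.0711  0.605 ] res [ 0.001 -0.002  0.001] phi 0.404 e -0.002 F [ 1.7 -0.4  3.7] g 10.0
[[2, 17, 7], [1, 8, 2], [1, 2, 0], [0, 1, 0], [0, 0, 0], [0, 0, 0]] [0.28, 0.23, 0.21, 0.21, 0.21, 0.21] [-0.066, -0.057, -0.049, -0.041, -0.035, -0.03]
```

```bash
sed -i 's/len(M)-3/len(M)-4/' stp.py; python3 -m creep '{"translation":[[2,15,6],[1,6,2]],"spin":[0,0],"gripper":[0.2,0.2]}' | head -1; python3 stp.py 15,6 6 1.8
```

```text
t: 15.6
t 15.7 meas -0.087 fit th,w -0.077 0.039 b,kg [-0.0716  0.6055] res [ 0.005 -0.004 -0.011  0.006] phi 0.248 e -0.007 F [ 1.1 -0.1  0.6] g 10.0
[[-1, -7, -2], [0, 1, 1], [1, 3, 0], [0, 3, 1], [0, 2, 1], [0, 1, 0]] [0.3, 0.29, 0.27, 0.25, 0.23, 0.23] [-0.073, -0.068, -0.062, -0.056, -0.05, -0.044]
```

```bash
python3 -m creep '{"translation":[[-1,-9,-3],[0,0,0]],"spin":[0,0],"gripper":[0.2,0.2]}' | head -1; python3 stp.py -9,0 6 1.8
```

```text
t: 15.9
t 16.0 meas -0.078 fit th,w -0.072 0.061 b,kg [-0.0713  0.6053] res [ 0.003 -0.01   0.002  0.001] phi 0.318 e 0.007 F [-1.5  0.2  1.1] g 10.0
[[1, 8, 3], [1, 3, 1], [0, 2, 0], [0, 1, 0], [0, 1, 1], [0, 0, 0]] [0.26, 0.24, 0.23, 0.22, 0.21, 0.21] [-0.065, -0.057, -0.05, -0.043, -0.037, -0.032]
```

```bash
sed -i 's/len(M)-4/len(M)-5/' stp.py; python3 -m creep '{"translation":[[1,6,2],[1,3,1],[0,2,0]],"spin":[0,0,0],"gripper":[0.2,0.2,0.2]}' | head -1; python3 stp.py 6,3,2 6 1.8
```

```text
t: 16.3
t 16.4 meas -0.054 fit th,w -0.046 0.069 b,kg [-0.0717  0.6056] res [ 0.004 -0.01   0.001 -0.001  0.001] phi 0.237 e -0.004 F [-4.3  0.2  1.1] g 10.0
[[0, 3, 1], [1, 1, 0], [0, 1, 1], [0, 0, 0], [0, 0, 0], [0, -1, 0]] [0.22, 0.21, 0.2, 0.2, 0.2, 0.21] [-0.039, -0.033, -0.028, -0.024, -0.02, -0.017]
```

```bash
python3 -m creep '{"translation":[[0,3,1],[1,1,0],[0,1,1]],"spin":[0,0,0],"gripper":[0.2,0.2,0.2]}' | head -1; python3 stp.py 3,1,1 6 1.8
```

```text
t: 16.7
t 16.8 meas -0.033 fit th,w -0.029 0.033 b,kg [-0.0709  0.6049] res [-0.002  0.004 -0.001 -0.001  0.   ] phi 0.201 e -0.002 F [-5.5  1.3 -2.5] g 10.0
[[0, -3, 0], [0, 0, 0], [0, 1, 0], [0, 0, 0], [0, 1, 0], [0, 0, 0]] [0.22, 0.22, 0.21, 0.21, 0.21, 0.21] [-0.026, -0.023, -0.021, -0.018, -0.016, -0.013]
```

```bash
python3 -m creep '{"translation":[[0,-3,0],[0,0,0],[0,1,0]],"spin":[0,0,0],"gripper":[0.2,0.2,0.2]}' | head -1; python3 stp.py -3,0,1 6 1.8
```

```text
t: 17.1
t 17.2 meas -0.026 fit th,w -0.023 0.013 b,kg [-0.0717  0.6054] res [ 0.002 -0.002 -0.002 -0.001  0.001] phi 0.214 e -0.001 F [-5.6  1.8 -3.8] g 10.0
[[0, -2, -1], [0, 0, 0], [0, 0, 1], [0, 1, 0], [0, 1, 0], [0, 0, 0]] [0.23, 0.23, 0.23, 0.22, 0.21, 0.21] [-0.022, -0.021, -0.019, -0.018, -0.016, -0.014]
```

```bash
python3 -m creep '{"translation":[[0,-3,-1],[0,0,0],[0,0,0]],"spin":[0,0,0],"gripper":[0.2,0.2,0.2]}' | head -1; python3 stp.py -3,0,0 6 1.8
```

```text
t: 17.5
t 17.6 meas -0.038 fit th,w -0.035 -0.005 b,kg [-0.0724  0.6056] res [ 0.002 -0.001 -0.003 -0.006  0.004] phi 0.234 e -0.0 F [-7.2  3.  -1.5] g 10.0
[[-1, -5, -1], [0, 0, 0], [1, 2, 0], [0, 2, 1], [0, 2, 0], [0, 1, 0]] [0.27, 0.27, 0.25, 0.24, 0.23, 0.22] [-0.035, -0.035, -0.033, -0.03, -0.027, -0.024]
```

```bash
python3 -m creep '{"translation":[[-1,-6,-1],[0,0,0],[0,1,0]],"spin":[0,0,0],"gripper":[0.2,0.2,0.2]}' | head -1; python3 stp.py -6,0,1 6 1.8
```

```text
t: 17.9
t 18.0 meas -0.039 fit th,w -0.035 0.034 b,kg [-0.0723  0.6055] res [ 0.003 -0.003 -0.007  0.001  0.001] phi 0.27 e 0.001 F [-6.5  1.2 -0.6] g 10.0
[[1, 5, 1], [0, 3, 0], [0, 1, 0], [0, 0, 0], [0, 0, 0], [0, 0, 0]] [0.23, 0.21, 0.21, 0.21, 0.21, 0.21] [-0.031, -0.027, -0.023, -0.019, -0.017, -0.014]
```

```bash
python3 -m creep '{"translation":[[1,4,1],[0,2,0],[0,1,0]],"spin":[0,0,0],"gripper":[0.2,0.2,0.2]}' | head -1; python3 stp.py 4,2,1 6 1.8
```

```text
t: 18.3
t 18.4 meas 0.002 fit th,w 0.006 0.089 b,kg [-0.0702  0.6048] res [ 0.001 -0.006  0.003  0.009 -0.004] phi 0.223 e 0.002 F [-4.5 -0.1  1. ] g 10.0
[[2, 17, 2], [1, 2, 1], [-1, -3, -1], [0, -4, 0], [-1, -2, -1], [0, -2, 0]] [0.11, 0.09, 0.11, 0.14, 0.16, 0.17] [0.015, 0.022, 0.025, 0.026, 0.025, 0.024]
```

```bash
python3 -m creep '{"translation":[[2,13,2],[0,0,0],[0,-2,0]],"spin":[0,0,0],"gripper":[0.2,0.2,0.2]}' | head -1; python3 stp.py 13,0,-2 6 1.8
```

```text
t: 18.7
t 18.8 meas 0.022 fit th,w 0.026 0.025 b,kg [-0.0701  0.6047] res [-0.003  0.004  0.008 -0.007  0.001] phi 0.143 e -0.005 F [-6.6  2.5  2.1] g 10.0
[[0, 1, 0], [0, -1, 0], [0, -2, -1], [-1, -2, 0], [0, -2, 0], [0, 0, 0]] [0.14, 0.14, 0.16, 0.17, 0.18, 0.18] [0.028, 0.028, 0.027, 0.025, 0.022, 0.02]
```

```bash
python3 -m creep '{"translation":[[0,1,0],[0,-1,0],[0,-1,0]],"spin":[0,0,0],"gripper":[0.2,0.2,0.2]}' | head -1; python3 stp.py 1,-1,-1 6 1.8
```

```text
t: 19.1
t 19.2 meas 0.021 fit th,w 0.019 -0.04 b,kg [-0.0713  0.6049] res [-0.001  0.007 -0.007 -0.     0.001] phi 0.149 e -0.001 F [-6.3  1.2  2.3] g 10.0
[[-1, -9, -2], [0, -2, -1], [0, 0, 1], [0, 1, 0], [0, 0, 0], [0, 1, 0]] [0.21, 0.22, 0.22, 0.22, 0.22, 0.21] [0.014, 0.01, 0.007, 0.005, 0.003, 0.002]
```

```bash
python3 -m creep '{"translation":[[-1,-9,-2],[0,-1,-1],[0,0,0]],"spin":[0,0,0],"gripper":[0.2,0.2,0.2]}' | head -1; python3 stp.py -9,-1,0 6 1.8
```

```text
t: 19.5
t 19.6 meas 0.015 fit th,w 0.012 -0.008 b,kg [-0.0713  0.6051] res [ 0.003 -0.009  0.001  0.004 -0.002] phi 0.222 e 0.004 F [-7.6  0.4  7.1] g 10.0
[[1, 4, 1], [0, 1, 0], [0, 0, 0], [0, -1, 0], [0, 0, 0], [-1, 0, 0]] [0.19, 0.19, 0.19, 0.19, 0.19, 0.19] [0.012, 0.012, 0.011, 0.01, 0.01, 0.009]
```

```bash
python3 -m creep '{"translation":[[1,4,1],[0,1,0],[0,0,0]],"spin":[0,0,0],"gripper":[0.2,0.2,0.2]}' | head -1; python3 stp.py 4,1,0 6 1.8
```

```text
t: 19.9
t 20.0 meas 0.028 fit th,w 0.027 0.026 b,kg [-0.0692  0.6054] res [-0.003  0.002  0.006  0.003 -0.004] phi 0.188 e 0.0 F [-6.  -1.1  3. ] g 10.0
[[1, 9, 2], [0, 0, 0], [0, -2, -1], [0, -3, 0], [-1, -1, 0], [0, -2, 0]] [0.13, 0.13, 0.14, 0.16, 0.17, 0.18] [0.03, 0.031, 0.031, 0.029, 0.026, 0.024]
```

```bash
python3 -m creep '{"translation":[[1,9,2],[0,0,0],[0,-2,-1]],"spin":[0,0,0],"gripper":[0.2,0.2,0.2]}' | head -1; python3 stp.py 9,0,-2 6 1.8
```

```text
t: 20.3
t 20.4 meas 0.018 fit th,w 0.016 -0.051 b,kg [-0.0708  0.6051] res [-0.002  0.005  0.002 -0.008  0.002] phi 0.138 e -0.002 F [-8.6 -0.   6.7] g 10.0
[[-2, -13, -2], [0, -2, -1], [0, 1, 0], [0, 1, 1], [0, 1, 0], [0, 0, 0]] [0.23, 0.24, 0.23, 0.23, 0.22, 0.22] [0.01, 0.005, 0.001, -0.001, -0.003, -0.003]
```

```bash
python3 -m creep '{"translation":[[-2,-11,-2],[0,-2,-1],[0,1,0]],"spin":[0,0,0],"gripper":[0.2,0.2,0.2]}' | head -1; python3 stp.py -11,-2,1 6 1.8
```

```text
t: 20.7
t 20.8 meas 0.016 fit th,w 0.012 -0.008 b,kg [-0.0707  0.6051] res [-0.     0.002 -0.005  0.009 -0.003] phi 0.223 e 0.002 F [-5.5  0.1  7.4] g 10.0
[[1, 5, 2], [0, 1, 0], [0, -1, 0], [0, 0, 0], [0, -1, -1], [-1, 0, 0]] [0.19, 0.18, 0.19, 0.19, 0.19, 0.2] [0.012, 0.012, 0.011, 0.01, 0.009, 0.008]
```

```bash
python3 -m creep '{"translation":[[1,5,1],[0,1,0],[0,0,0]],"spin":[0,0,0],"gripper":[0.2,0.2,0.2]}' | head -1; python3 stp.py 5,1,0 6 1.8
```

```text
t: 21.1
t 21.2 meas 0.013 fit th,w 0.012 -0.011 b,kg [-0.0707  0.6051] res [ 0.001 -0.005  0.009 -0.002 -0.   ] phi 0.179 e -0.002 F [-4.5 -0.7  5.8] g 10.0
[[0, -2, 1], [0, -1, 0], [0, 0, 0], [0, 0, 0], [0, 0, 0], [0, 0, 0]] [0.19, 0.2, 0.2, 0.2, 0.2, 0.2] [0.01, 0.009, 0.007, 0.006, 0.005, 0.004]
```

```bash
python3 -m creep '{"translation":[[0,-2,0],[0,-1,0],[0,0,0]],"spin":[0,0,0],"gripper":[0.2,0.2,0.2]}' | head -1; python3 stp.py -2,-1,0 6 1.8
```

```text
t: 21.5
t 21.6 meas 0.015 fit th,w 0.014 0.002 b,kg [-0.0699  0.6052] res [-0.004  0.01  -0.001  0.002 -0.002] phi 0.197 e -0.003 F [-5.2  0.4  4.8] g 10.0
[[0, 3, 2], [0, 0, 0], [0, -1, 0], [0, 0, 0], [0, -1, -1], [0, 0, 0]] [0.18, 0.18, 0.18, 0.18, 0.19, 0.19] [0.014, 0.014, 0.013, 0.012, 0.011, 0.01]
```

```bash
python3 -m creep '{"translation":[[0,3,1],[0,0,0],[0,-1,0],[0,0,0]],"spin":[0,0,0,0],"gripper":[0.2,0.2,0.2,0.2]}' | head -1; python3 stp.py 3,0,-1,0 6 1.8
```

```text
t: 22.0
t 22.1 meas 0.001 fit th,w -0.001 -0.037 b,kg [-0.0718  0.6049] res [ 0.002 -0.003  0.001 -0.004  0.002] phi 0.185 e 0.002 F [ 1.9  1.3 -3.3] g 10.0
[[-1, -8, -1], [0, -1, 0], [0, 1, 0], [0, 1, 1], [0, 1, 0], [0, 1, 0]] [0.24, 0.25, 0.24, 0.23, 0.23, 0.22] [-0.005, -0.008, -0.01, -0.011, -0.011, -0.01]
```

```bash
python3 -m creep '{"translation":[[-1,-8,-1],[0,-1,0],[0,1,0],[0,1,0]],"spin":[0,0,0,0],"gripper":[0.2,0.2,0.2,0.2]}' | head -1; python3 stp.py -8,-1,1,1 6 1.8
```

```text
t: 22.5
t 22.6 meas 0.011 fit th,w 0.012 0.047 b,kg [-0.0702  0.6051] res [-0.001  0.002 -0.003  0.008 -0.003] phi 0.236 e 0.004 F [ 0.3 -1.2  0.3] g 10.0
[[2, 15, 3], [0, 1, 0], [0, -2, 0], [0, -2, -1], [-1, -2, 0], [0, -1, 0]] [0.13, 0.13, 0.14, 0.15, 0.17, 0.17] [0.018, 0.021, 0.023, 0.023, 0.023, 0.021]
```

```bash
python3 -m creep '{"translation":[[2,12,2],[0,0,0],[0,-2,0]],"spin":[0,0,0],"gripper":[0.2,0.2,0.2]}' | head -1; python3 stp.py 12,0,-2 6 1.8
```

```text
t: 22.9
t 23.0 meas -0.015 fit th,w -0.014 -0.05 b,kg [-0.0721  0.605 ] res [ 0.002 -0.003  0.003 -0.019  0.005] phi 0.165 e -0.003 F [-3.3  1.   4.7] g 10.0
[[-2, -16, -3], [-1, -2, -1], [1, 2, 1], [0, 2, 0], [0, 2, 1], [1, 2, 0]] [0.27, 0.29, 0.27, 0.26, 0.25, 0.23] [-0.02, -0.024, -0.026, -0.027, -0.026, -0.024]
```

```bash
python3 -m creep '{"translation":[[-2,-13,-3],[0,0,0],[0,3,1]],"spin":[0,0,0],"gripper":[0.2,0.2,0.2]}' | head -1; python3 stp.py -13,0,3 6 1.6
```

```text
t: 23.3
t 23.4 meas -0.024 fit th,w -0.027 -0.021 b,kg [-0.0714  0.605 ] res [-0.     0.004 -0.019  0.007 -0.001] phi 0.233 e 0.0 F [ 3.1 -1.3 -1.2] g 10.0
[[-1, -4, 0], [1, 1, 0], [0, 1, 0], [0, 1, 0], [0, 1, 1], [0, 1, 0]] [0.26, 0.25, 0.25, 0.24, 0.23, 0.23] [-0.028, -0.029, -0.029, -0.028, -0.026, -0.024]
```

```bash
python3 -m creep '{"translation":[[-1,-4,0],[1,1,0],[0,2,0]],"spin":[0,0,0],"gripper":[0.2,0.2,0.2]}' | head -1; python3 stp.py -4,1,2 6 1.6
```

```text
t: 23.7
t 23.8 meas -0.022 fit th,w -0.021 0.024 b,kg [-0.0711  0.605 ] res [ 0.002 -0.019  0.007  0.002 -0.001] phi 0.241 e 0.001 F [ 2.8 -0.8 -4.6] g 10.0
[[1, 4, 1], [0, 1, 0], [0, 0, 0], [0, 0, 0], [0, 0, 0], [0, 0, 0]] [0.21, 0.21, 0.21, 0.21, 0.21, 0.21] [-0.019, -0.016, -0.014, -0.011, -0.01, -0.008]
```

```bash
python3 -m creep '{"translation":[[1,4,1],[0,1,0]],"spin":[0,0],"gripper":[0.2,0.2]}' && python3 -c "
from station import arm;print(arm.job_done())"
```

```text
t: 24.0
eef_pos: [0.4705, -0.0359, 0.2591]
ee_rot: [3.141, 0.0, -0.133]
force: [0.2, -1.6, 1.4]
width: 0.0277
gripper_force: 10.0
the job is handed in; nothing more can be done
None
```

I handed the job in at 24.0 s with the fingers gripping the knob at 10 N; the pointer measured in the green from about 12.5 s to the last look at 23.7 s (beam within 0.09 rad throughout, about −0.02 rad at the end), though no verdict came back.

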